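Prime the hand lubricator until its indicator pin pops out

ROBOT

A 6-joint arm with a two-finger parallel gripper is mounted at the origin on the work surface. World frame = base frame: x ahead of the robot, y to its left, z up, the work surface at z = 0. Lengths are in mm, angles in rad, forces in N, time in s.
With the tool pointing down it reaches from about 350 to 975 mm from the base axis. Payload 7.1 kg.
Tool frame: the origin (TCP) lies at the very end of the fingers, on their centre line; the grasp point (between the pads) lies 19 mm behind it (ctrl.grip_point_offset is the distance from the TCP to the grasp point, in mm); x points along the fingers, y is the direction in which the jaws open and shut, and the axes are right-handed (so a half turn about x gives the same grasp; the last joint's range is limited). The gripper opens to 88 mm and grips with 3 to 60 N. Pads are 20 mm wide; open, the fingers measure 115 mm over their backs; the gripper's body (75 mm by 178 mm) begins 61 mm behind the grasp point.
Start: joints at [1.148, 0.423, 1.63, -0, 1.089, -0.019], TCP at [245.54, 574.73, 222.675] pointing down, gripper open.
Joint ranges: [-3, 3], [-0.9, 2.11], [0.09, 2.58], [-1.31, 4.45], [0.11, 2.69], [-2.54, 2.54]. Speed limits (rad/s): [2.39, 2.39, 3.01, 3.14, 3.14, 3.14].

INTERFACE

Orientations are given as a rotation vector (axis times angle).
In Python, from workcell import ctrl, vision, workorder gives the robot as it stands.
- The arm moves only by the shell command python3 -m crank 'ROWS'. ROWS is JSON, a list of rows, each a list of 3 entries, a list of its own where there are three numbers: the shift along the tool's x, y, z in m, then the turn, a rotation vector about the tool's x, y, z in rad, then the finger opening in m, from 0 to 0.0878. In form: [[[dx, dy, dz], [wx, wy, wz], jaw], ...]. A call has exactly 8 rows; each row shifts and turns the commanded pose from where the row before left it, along the tool's axes as they then stand; what a row does not reach is not made up. A row lasts 1/12 s, in which the tool goes at most 41.7 mm and 7.16 degrees, less where a joint would pass 70% of its speed; a pose out of reach is approached as far as the arm can. A call with a gripper value outside its range is refused whole. The fingers move at their own pace and stop on an object; the grip force is fixed at half the most. Time passes only in rows, so rows that do not move let the fingers close, or fill a call up. It gives the time, the measured TCP pose, the force and the opening at its end, in the units of the state.
- ctrl.get_obs(): the state, without advancing time (a new reading comes with each control period).
- vision.get_image(name): name is "side" or "top"; returns a dict with "img" (400x640x3 uint8, blue, green, red), "mtx" (3x3 intrinsics, pixels), "rvec" (rotation vector, rad) and "tvec" (3), from world to camera coordinates, as OpenCV has them. Camera axes: x right, y down, z forward; pixel columns grow to the right and rows downward; lengths in mm; the calibration is good to about 2 mm. A picture is of the moment at which its call begins. There is no depth.
- workorder.close_job(): hands the job in, once; it reports no verdict.
The state is a dict: "t": time; "qpos": joint angles; "qvel": joint speeds; "joint_torque": joint torques, N m; "ee_pos": TCP position; "orientation": TCP orientation; "ft_force": force on the tool from outside, world axes, zero at the start; "moment": the same for the moment, N m; "width": finger opening in mm.
Only numpy, scipy, OpenCV 4.12 (cv2) and the standard library are available. Lean on these libraries where they do the work, as an engineer would, in place of code of your own. Each camera call takes 0.05 s, during which the arm holds its last target.

TASK

Prime the hand-operated lubrication unit: with the fingertips on top of its black palm knob, pump the knob down in full strokes, letting the spring bring it back up each time, until the red indicator pin on the distributor block pops out. Then stop pumping at once, so as not to over-grease, and leave the knob risen. Do not take the knob between the fingers, do not touch the pin, and leave everything else on the bench where it is.

Things in the scene. Friction and masses are not known exactly. Their poses are not given: they have to be found in the camera images.
- lube_unit: bolted-down unit: dark steel base plate 160 (x) x 275 (y) x 10 mm; on it the hand pump with black palm knob (axis at x -5, y -28 mm), 73 mm from it to the -y side a clear grease reservoir, 72 mm diameter, black cap to 157 mm height, and at the +y end the distributor (row of aluminium sections, blue ends). Only the knob is higher than 157 mm. Origin on the underside near the plate's centre, z up
- knob_top (a point): centre of the top of the black palm knob, a mushroom 50 mm in diameter, 24 mm tall, nearly flat on top, on a vertical spring-returned rod. The point moves with the knob: 167.5 mm above the table when up, 142.5 mm when fully down. Pressing takes about 5 N at first and about 11 N at the bottom
- plunger (a joint): how far the knob is pressed down (m): 0 up, 0.025 at the stop; the spring returns it in about 0.3 s. Only downstrokes pump; short strokes pump less or nothing, and the pin pops out in the lower third of a stroke, so press each one down to the stop. About four to seven full strokes are needed: the air in the line differs each time
- indicator_pin (a joint): how far the red indicator pin is out (m): about 0 (in) until the line is full, then a spring makes it pop at once to 0.016 (fully out), where it stays. No further stroke may be begun after that
- red_pin: red indicator pin, 12 mm diameter, upright in a round brass body (top 86 mm above the table) on the distributor, 109 mm to the +y side of the knob; origin at the centre of its top, 2.5 mm above the brass when in, 18.5 mm when fully out. Not to be touched
- coupling: loose brass hose coupling, hexagon 20 mm wide, 26 mm tall, standing on the base plate of the lubrication unit; origin at the centre of its underside
- cartridge: loose spare grease cartridge, white with a blue label and a black nozzle, 35 mm diameter, 110 mm tall, standing close to the lubrication unit; origin at the centre of its underside
- screwdriver: loose screwdriver with a yellow handle lying on the table, under 220 mm long and 40 mm high; origin on its underside, near the middle
- wrench: loose steel wrench lying on the table, under 220 mm long and 40 mm high; origin on its underside, near the middle
- syringe_stand: loose dark stand, 60 x 150 mm and 123 mm tall, with three dispensing syringes; origin at the centre of its underside
- solder_reel: loose reel of solder with blue flanges, 66 mm diameter, 48 mm tall; origin at the centre of its underside

How it is judged (in metres and radians):
On the way, in this order (a step that is already met when the one before it is completed fails the run):
1. a first stroke: knob pressed down over 15 mm, pin still in (value of joint plunger above 0.015 m and value of joint indicator_pin below 0.006 m), for 0.05 s.
2. the spring has brought the knob back up while the pin is not out yet (value of joint plunger below 0.004 m and value of joint indicator_pin below 0.01 m), for 0.05 s.
3. further strokes make the red pin pop fully out (value of joint indicator_pin above 0.014 m), for 0.2 s.
At the end, for the whole second after the job is handed in: the red pin is out by more than 14 of its 16 mm, the palm knob is back up (within 3 mm) and at rest, and every loose thing is within 20 mm of where it stood (value of joint indicator_pin above 0.014 m and value of joint plunger below 0.003 m and velocity of joint plunger below 0.01 m/s and distance of each of coupling, cartridge, screwdriver, wrench, syringe_stand, solder_reel from where it was at the start of the episode below 0.02 m); the robot touches nothing.
It fails at once if the knob is taken between the fingers (z of the grasp point in the frame of knob_top below 0.002 m and horizontal distance between the grasp point and knob_top below 0.03 m and contact force between the fingers and lube_unit above 0.5 N).
It fails at once if another stroke is begun after the pin has popped out (value of joint indicator_pin above 0.014 m and value of joint plunger between 0.006 and 0.012 m and velocity of joint plunger above 0.01 m/s).
It fails at once if the indicator pin is touched by the robot (contact force between the arm and red_pin above 1 N).
It fails at once if the indicator pin is touched by the fingers (contact force between the fingers and red_pin above 1 N).
It fails at once if a loose thing on the bench is moved, lifted or knocked over (distance of any of coupling, cartridge, screwdriver, wrench, syringe_stand, solder_reel from where it was at the start of the episode above 0.02 m).
It also fails if it takes over 51 s, if anything falls off the work surface, if the arm or the gripper's body presses on something with over 40 N, if the wrist force passes 120 N, or if a joint passes its speed limit or range.

## Working session

There is one attempt and no reset: what is moved stays moved. The work goes in short steps, Python scripts to look and compute and a shell command to move; the robot and the scene stay as the last step left them, time stands still between calls to the robot, and variables do not carry over. Pictures are saved under pics/ and viewed, and the job is handed in when it is done.

```bash
mkdir -p pics
python3 - <<'E'
from workcell import ctrl, vision
import cv2
print(ctrl.get_obs())
for n in("side","top"):
    d=vision.get_image(n); cv2.imwrite(f"pics/{n}0.png",d["img"]); print(n,d["mtx"],d["rvec"],d["tvec"])
E
```

```text
{'t': 0.0, 'qpos': array([ 1.14802930e+00,  4.23823823e-01,  1.63066299e+00, -2.40293488e-06,
        1.08860919e+00, -1.90043585e-02]), 'qvel': array([ 0.0001049 ,  0.00109502, -0.00033473, -0.00064397, -0.00075085,
        0.00063353]), 'joint_torque': array([-8.49563512e-04, -5.44625974e+01, -2.73666090e+01,  6.42529316e-02,
        2.26377760e-02, -1.45372092e-04]), 'ee_pos': array([245.30673603, 574.25528461, 221.92293835]), 'orientation': array([ 0.31557882,  1.54782048, -0.31789662]), 'ft_force': array([-0.34168857,  1.09324258,  0.22920122]), 'moment': array([-0.05812103,  0.00840307, -0.03946733]), 'width': 87.79081601986294}
side [[461.7856408    0.         320.41034426]
 [  0.         461.7856408  203.40178185]
 [  0.           0.           1.        ]] [ 2.19957935 -0.32261994  0.17016825] [-546.02905294  213.97004955 1285.33504588]
top [[411.69785279   0.         317.55957894]
 [  0.         411.69785279 203.00686839]
 [  0.           0.           1.        ]] [ 2.15343059 -2.13932624  0.21628846] [ -26.00791587  607.37130532 1176.75691081]
```

View pics/side0.png

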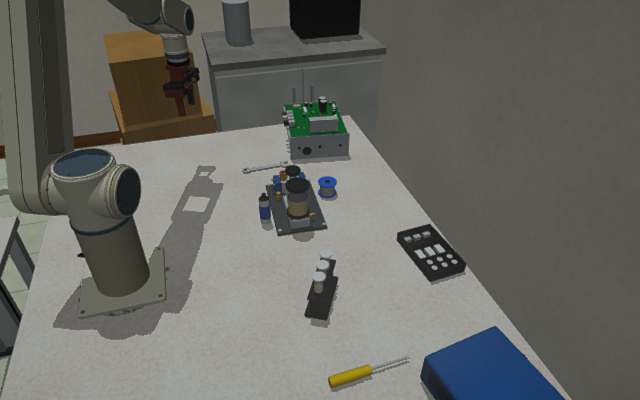

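View pics/top0.png

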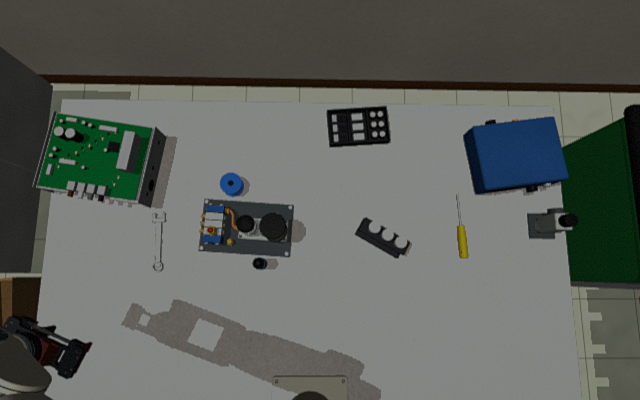

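Run:
```python
import cv2
a=cv2.imread("pics/top0.png")[165:285,185:325]; cv2.imwrite("pics/topc.png",cv2.resize(a,None,fx=5,fy=5,interpolation=cv2.INTER_CUBIC))
a=cv2.imread("pics/side0.png")[150:250,240:360]; cv2.imwrite("pics/sidec.png",cv2.resize(a,None,fx=6,fy=6,interpolation=cv2.INTER_CUBIC))
```

```text
(no output)
```

View pics/topc.png

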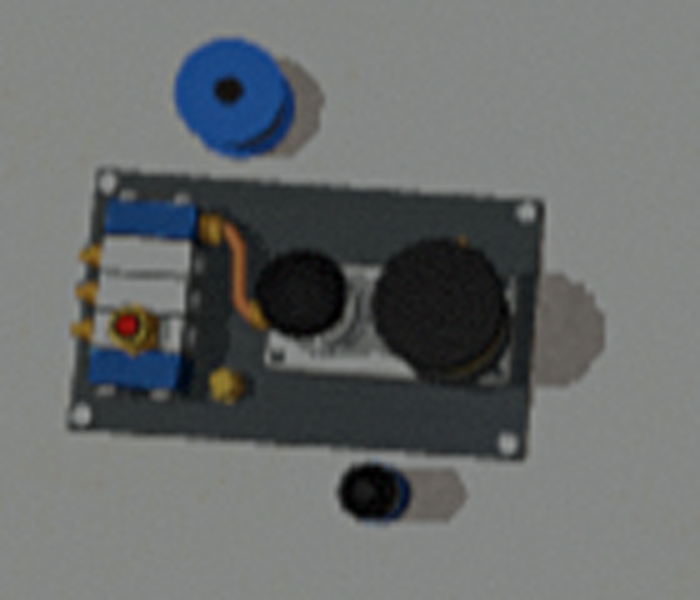

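View pics/sidec.png

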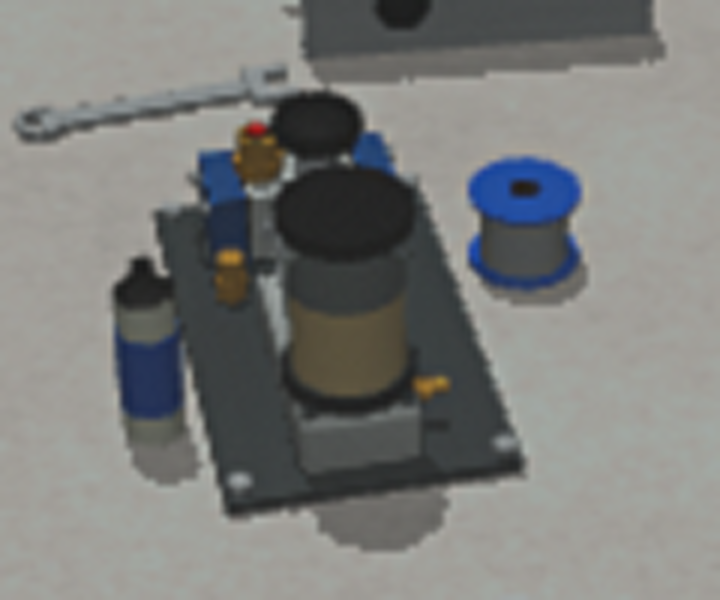

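```bash
cat > h.py <<'E'
import cv2,numpy as np
from scipy.optimize import least_squares
from scipy.spatial.transform import Rotation as R
from workcell import ctrl, vision
cams={n:vision.get_image(n) for n in("side","top")}
def ray(n,uv,z):
    d=cams[n];Rm=cv2.Rodrigues(d["rvec"])[0];t=d["tvec"].ravel()
    c=-Rm.T@t; r=Rm.T@np.linalg.inv(d["mtx"])@np.array([*uv,1.])
    return c+r*(z-c[2])/r[2]
def proj(n,p):
    d=cams[n];return cv2.projectPoints(np.array([p],float),d["rvec"],d["tvec"],d["mtx"],None)[0].ravel()
def cam(n):
    d=cams[n];return -cv2.Rodrigues(d["rvec"])[0].T@d["tvec"].ravel()
E
python3 - <<'E'
from h import *
print(cam("top"),cam("side"))
kt=ray("top",(244.8,223.2),167.5); print("knob top",kt, proj("side",kt))
ks=ray("side",(292.4,169.9),167.5); print("knob side",ks)
p=ray("top",(210,229.6),88.5); print("pin",p,proj("side",p)); print(np.linalg.norm(p-kt))
print("pin side",ray("side",(282.2,171.2),88.5))
# reservoir cap 157
print("cap",ray("top",(185+440/5-.4,165+307/5-.4),157), ray("side",(240+345/6-.4,150+212/6-.4),157))
print("plate corners",[ray("top",(185+a/5-.4,165+b/5-.4),10)[:2].round(1) for a,b in((100,168),(543,200),(523,460),(68,430))])
o=ctrl.get_obs(); print(R.from_rotvec(o["orientation"]).as_matrix().round(3))
E
```

```text
[ 399.29853128   15.02269352 1262.80170374] [  255.71557106 -1014.60396057   949.31840752]
knob top [531.32789679 175.17341913 167.5       ] [292.46252739 167.8167863 ]
knob side [528.22444963 163.63387785 167.5       ]
pin [521.80552855 284.45633027  88.5       ] [282.58562504 171.15169089]
135.18295071221422
pin side [520.47845627 284.53069326  88.5       ]
cap [525.5866594 102.0090044 157.       ] [525.2023317   95.09227751 157.        ]
plate corners [array([626.5, 323.5]), array([609.1,  51.8]), array([450. ,  61.6]), array([466.5, 334.6])]
[[-0.     0.393  0.92 ]
 [-0.001  0.92  -0.393]
 [-1.    -0.001 -0.   ]]
```

```bash
python3 -m crank '[[[0,0,0],[0.12,0,0],0],[[0,0,0],[0.12,0,0],0],[[0,0,0],[0.12,0,0],0],[[0,0,0],[0.12,0,0],0],[[0,0,0],[0.12,0,0],0],[[0,0,0],[0.12,0,0],0],[[0,0,0],[0.12,0,0],0],[[0,0,0],[0.12,0,0],0]]'
python3 - <<'E'
from h import *
o=ctrl.get_obs(); M=R.from_rotvec(o["orientation"]).as_matrix(); print(M.round(3))
t=np.array([531,174.5,195]);a=np.deg2rad(-3.7)
c=np.array([[0,np.cos(a),-np.sin(a)]]); print(o["t"],o["width"])
y=M[:,1];print("jaw angle",np.degrees(np.arctan2(y[1],y[0])))
print(M.T@(t-o["ee_pos"]))
E
```

```text
t: 0.87
ee_pos: [245.5, 574.6, 222.4]
orientation: [1.059, 1.297, -1.06]
ft_force: [-0.2, -0.1, -0.2]
width: 38.0
[[-0.     0.979  0.204]
 [-0.     0.204 -0.979]
 [-1.    -0.     0.   ]]
0.9667 30.049395993281486
jaw angle 11.785245253309782
[ 27.56867852 197.77836991 449.96230566]
```

```bash
python3 -m crank '[[[0,0,0],[0.12,0,0],0],[[0,0,0],[0.12,0,0],0],[[0,0.021,0.028],[0,0,0],0],[[0,0.021,0.028],[0,0,0],0],[[0,0.021,0.028],[0,0,0],0],[[0,0.021,0.028],[0,0,0],0],[[0,0.021,0.028],[0,0,0],0],[[0,0.021,0.028],[0,0,0],0]]';python3 -m crank '[[[0,0.021,0.028],[0,0,0],0],[[0,0.021,0.028],[0,0,0],0],[[0,0.021,0.028],[0,0,0],0],[[0,0.021,0.028],[0,0,0],0],[[0,0.021,0.028],[0,0,0],0],[[0,0.021,0.028],[0,0,0],0],[[0,0.015,0.012],[0,0,0],0],[[0,0.010,0.005],[0,0,0],0]]'
python3 - <<'E'
from h import *
o=ctrl.get_obs(); M=R.from_rotvec(o["orientation"]).as_matrix(); print(M.round(3))
t=np.array([531,174.5,190]); print(o["t"],o["width"],o["ee_pos"],o["ft_force"])
print(M.T@(t-o["ee_pos"]))
for n in cams:
  u,v=proj(n,[530,210,130]); u=int(u);v=int(v); im=cams[n]["img"][v-60:v+60,u-70:u+70]
  cv2.imwrite(f"pics/{n}1.png",cv2.resize(im,None,fx=5,fy=5,interpolation=cv2.INTER_CUBIC)); print(u-70,v-60)
E
```

```text
t: 1.63
ee_pos: [366.5, 401.2, 222.7]
orientation: [1.23, 1.196, -1.23]
ft_force: [0.1, -0.0, 0.1]
width: 0.4
t: 2.3
ee_pos: [512.1, 210.6, 222.7]
orientation: [1.233, 1.194, -1.233]
ft_force: [1.3, -0.3, 0.2]
width: 0.6
[[ 0.001  0.999 -0.033]
 [ 0.    -0.033 -0.999]
 [-1.     0.001 -0.   ]]
2.4 0.49714986028613023 [511.9739144  212.21126838 222.69655282] [ 0.39659846 -0.31440012  0.20039639]
[32.69652959 20.2347692  37.07677616]
219 112
164 165
```

```bash
python3 -m crank '[[[0.005,0.007,0.012],[0,0,0],0],[[0.005,0.007,0.012],[0,0,0],0],[[0.005,0.006,0.013],[0,0,0],0],[[0.01,0,0],[0,0,0],0],[[0.01,0,0],[0,0,0],0],[[0.005,0,0],[0,0,0],0],[[0,0,0],[0,0,0],0],[[0,0,0],[0,0,0],0]]'
python3 - <<'E'
from h import *
o=ctrl.get_obs(); M=R.from_rotvec(o["orientation"]).as_matrix()
t=np.array([531,174.5,167.5]); print(o["t"],o["width"],o["ee_pos"],o["ft_force"])
print(M.T@(t-o["ee_pos"]))
for n in cams:
  u,v=proj(n,[530,210,130]); u=int(u);v=int(v); im=cams[n]["img"][v-60:v+60,u-70:u+70]
  cv2.imwrite(f"pics/{n}2.png",cv2.resize(im,None,fx=5,fy=5,interpolation=cv2.INTER_CUBIC)); print(u-70,v-60)
E
```

```text
t: 3.07
ee_pos: [528.9, 175.6, 182.1]
orientation: [1.232, 1.195, -1.234]
ft_force: [-0.1, 1.1, 0.1]
width: 0.3
3.1667 0.5436242709611127 [529.55781156 175.64103304 182.89974266] [-0.21454548  0.52123206  0.50687596]
[15.40013374  1.47238317  1.09631486]
219 112
164 165
```

View pics/top2.png

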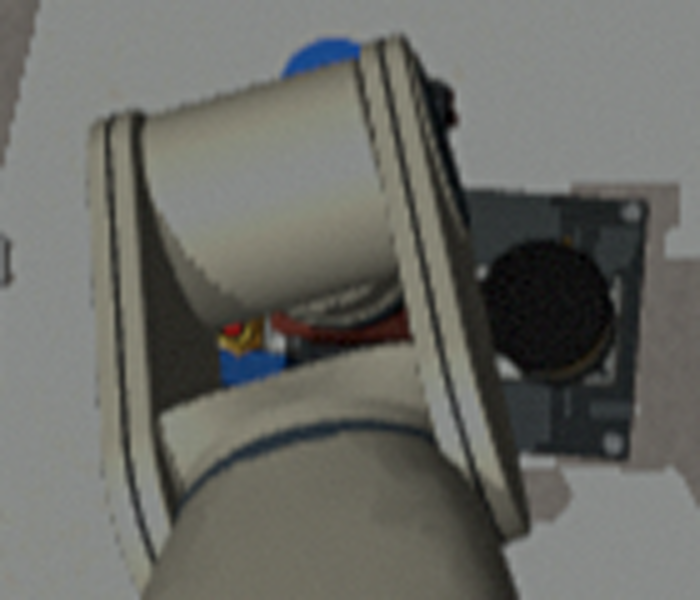

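View pics/side2.png

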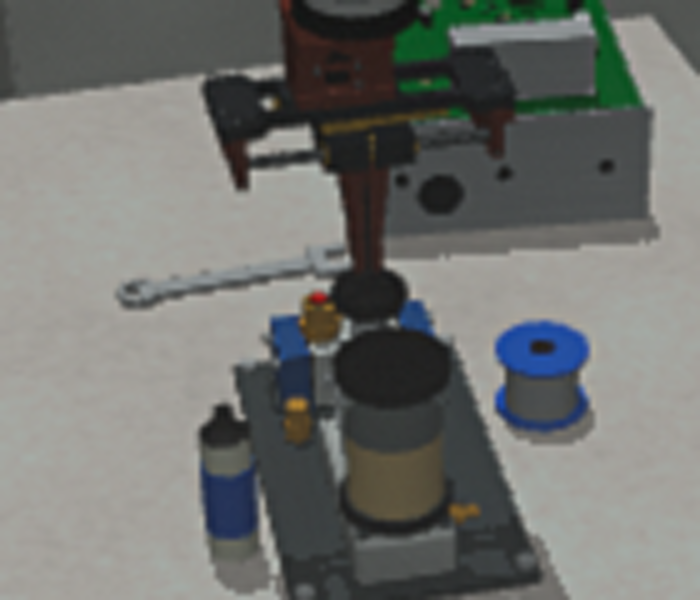

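```bash
cat > look.py <<'E'
from h import *
import sys
o=ctrl.get_obs(); print("t",round(o["t"],2),o["ee_pos"].round(1),o["ft_force"].round(1),o["width"].round(2))
for n,p in(("side",[521,284.5,96]),("top",[521.8,284.5,96])):
  u,v=proj(n,p).round().astype(int); im=cams[n]["img"][v-9:v+8,u-7:u+8]
  f=im.astype(int); m=(f[...,2]>110)&(f[...,2]>2.2*f[...,1])&(f[...,2]>2.2*f[...,0])
  r,c=np.nonzero(m); print(n,"red",m.sum(), (c.mean()+u-7,r.min()+v-9,r.max()+v-9) if m.sum() else "")
u,v=proj("side",[530,210,130]).astype(int); im=cams["side"]["img"][v-60:v+60,u-70:u+70]
cv2.imwrite(f"pics/s_{sys.argv[1]}.png",cv2.resize(im,None,fx=5,fy=5,interpolation=cv2.INTER_CUBIC))
E
python3 look.py base
python3 -m crank '[[[0.007,0.001,0.0005],[0,0,0],0],[[0.007,0,0.0005],[0,0,0],0],[[0.007,0,0],[0,0,0],0],[[0.007,0,0],[0,0,0],0],[[0.007,0,0],[0,0,0],0],[[0.007,0,0],[0,0,0],0],[[0,0,0],[0,0,0],0],[[0,0,0],[0,0,0],0]]'; python3 look.py d1
```

```text
t: 3.93
ee_pos: [531.1, 174.3, 142.4]
orientation: [1.235, 1.193, -1.232]
ft_force: [-6.7, -1.3, 20.8]
width: 0.6Traceback (most recent call last):
  File "look.py", line 3, in <module>
    o=ctrl.get_obs(); print("t",round(o["t"],2),o["ee_pos"].round(1),o["ft_force"].round(1),o["width"].round(2))
                                                                                            ^^^^^^^^^^^^^^^^
AttributeError: 'float' object has no attribute 'round'
Traceback (most recent call last):
  File "look.py", line 3, in <module>
    o=ctrl.get_obs(); print("t",round(o["t"],2),o["ee_pos"].round(1),o["ft_force"].round(1),o["width"].round(2))
                                                                                            ^^^^^^^^^^^^^^^^
AttributeError: 'float' object has no attribute 'round'
```

```bash
sed -i 's/,o\["width"\].round(2)//' look.py; python3 look.py d1
```

```text
t 4.13 [531.1 174.3 142.3] [-4.9 -2.1 20.2]
side red 3 (np.float64(282.0), np.int64(171), np.int64(171))
top red 0
```

View pics/s_d1.png

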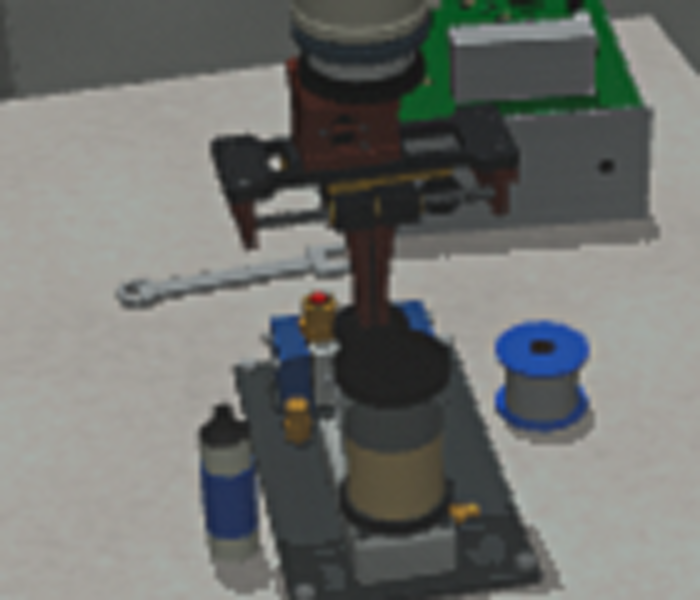

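```bash
python3 -m crank '[[[-0.008,0,0],[0,0,0],0],[[-0.008,0,0],[0,0,0],0],[[-0.008,0,0],[0,0,0],0],[[-0.008,0,0],[0,0,0],0],[[-0.004,0,0],[0,0,0],0],[[0,0,0],[0,0,0],0],[[0,0,0],[0,0,0],0],[[0,0,0],[0,0,0],0]]'; python3 look.py u1
```

```text
t: 4.8
ee_pos: [530.0, 174.0, 176.0]
orientation: [1.233, 1.194, -1.235]
ft_force: [0.9, -0.2, -0.5]
width: 0.4
t 4.9 [530. 174. 176.] [-0.5  0.4  0.5]
side red 3 (np.float64(282.0), np.int64(171), np.int64(171))
top red 2 (np.float64(210.5), np.int64(230), np.int64(231))
```

View pics/s_u1.png

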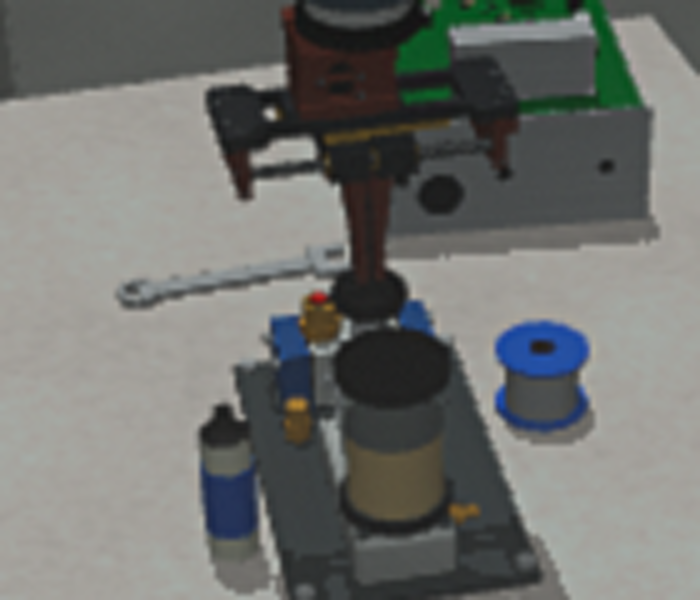

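The knob is back up and the fingers are clear of it. The pin is still in, at crop (318,298). Second stroke next.

```bash
python3 -m crank '[[[0.006,0,0],[0,0,0],0],[[0.006,0,0],[0,0,0],0],[[0.006,0,0],[0,0,0],0],[[0.006,0,0],[0,0,0],0],[[0.006,0,0],[0,0,0],0],[[0.006,0,0],[0,0,0],0],[[0,0,0],[0,0,0],0],[[0,0,0],[0,0,0],0]]'; python3 look.py d2
```

```text
t: 5.57
ee_pos: [530.9, 174.2, 142.3]
orientation: [1.234, 1.193, -1.233]
ft_force: [-5.9, -1.6, 21.8]
width: 0.7
t 5.67 [530.9 174.3 142.4] [-6.  -1.5 22. ]
side red 3 (np.float64(282.0), np.int64(171), np.int64(171))
top red 0
```

View pics/s_d2.png

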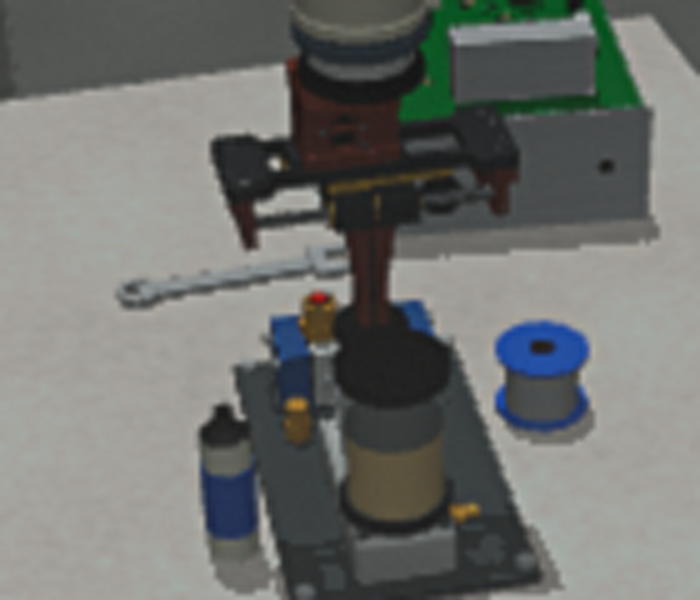

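The knob is at the stop and the pin is still in (crop 318,298). Releasing.

```bash
python3 -m crank '[[[-0.008,0,0],[0,0,0],0],[[-0.008,0,0],[0,0,0],0],[[-0.008,0,0],[0,0,0],0],[[-0.008,0,0],[0,0,0],0],[[-0.004,0,0],[0,0,0],0],[[0,0,0],[0,0,0],0],[[0,0,0],[0,0,0],0],[[0,0,0],[0,0,0],0]]'; python3 look.py u2
```

```text
t: 6.33
ee_pos: [530.0, 174.0, 176.0]
orientation: [1.233, 1.194, -1.235]
ft_force: [0.2, 0.6, 0.4]
width: 0.4
t 6.43 [530.1 174.  176. ] [ 0.8  0.2 -0.3]
side red 3 (np.float64(282.0), np.int64(171), np.int64(171))
top red 1 (np.float64(210.0), np.int64(231), np.int64(231))
```

View pics/s_u2.png

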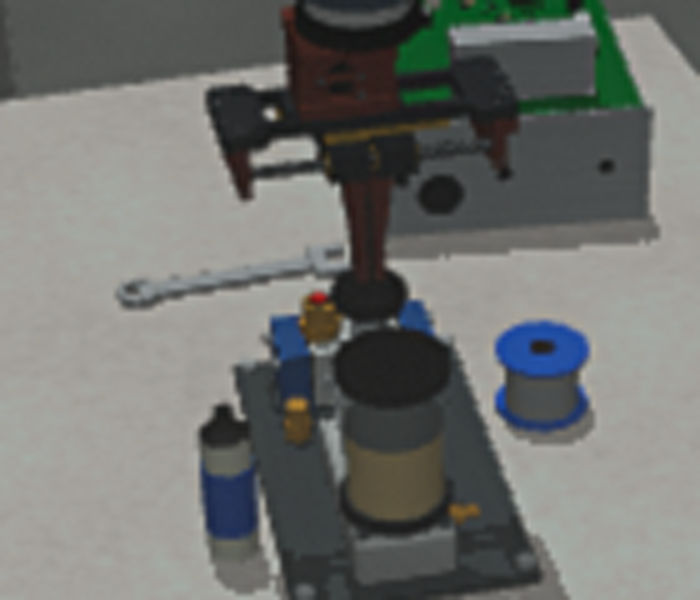

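The knob is up and the pin is in, still at (318,298). Third stroke.

```bash
python3 -m crank '[[[0.006,0,0],[0,0,0],0],[[0.006,0,0],[0,0,0],0],[[0.006,0,0],[0,0,0],0],[[0.006,0,0],[0,0,0],0],[[0.006,0,0],[0,0,0],0],[[0.006,0,0],[0,0,0],0],[[0,0,0],[0,0,0],0],[[0,0,0],[0,0,0],0]]'; python3 look.py d3
```

```text
t: 7.1
ee_pos: [530.9, 174.3, 142.4]
orientation: [1.234, 1.193, -1.233]
ft_force: [-6.3, -2.0, 23.0]
width: 0.4
t 7.2 [530.9 174.3 142.4] [-6.3 -1.6 22.1]
side red 3 (np.float64(282.0), np.int64(171), np.int64(171))
top red 0
```

View pics/s_d3.png

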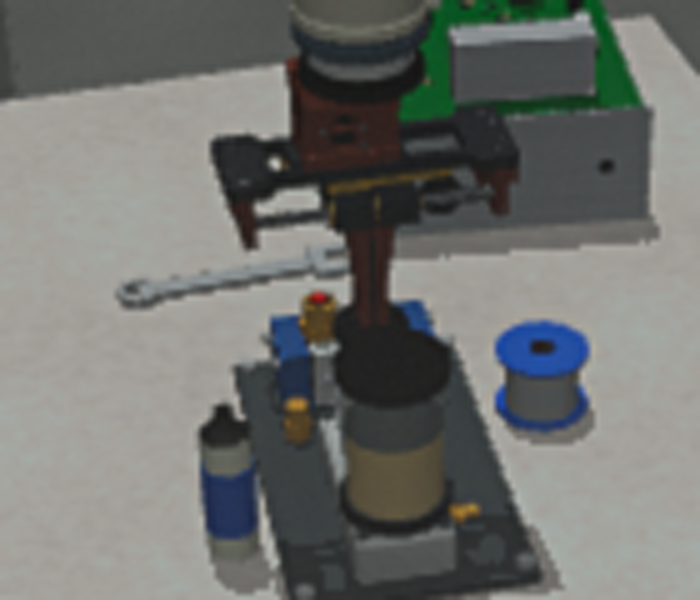

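The pin is still in, with 3 red pixels at row 171. Releasing.

```bash
python3 -m crank '[[[-0.008,0,0],[0,0,0],0],[[-0.008,0,0],[0,0,0],0],[[-0.008,0,0],[0,0,0],0],[[-0.008,0,0],[0,0,0],0],[[-0.004,0,0],[0,0,0],0],[[0,0,0],[0,0,0],0],[[0,0,0],[0,0,0],0],[[0,0,0],[0,0,0],0]]'; python3 look.py u3
```

```text
t: 7.87
ee_pos: [530.0, 174.0, 176.0]
orientation: [1.233, 1.194, -1.234]
ft_force: [0.6, -0.7, 0.1]
width: 0.4
t 7.97 [530. 174. 176.] [ 0.1 -0.  -0.5]
side red 3 (np.float64(282.0), np.int64(171), np.int64(171))
top red 2 (np.float64(210.5), np.int64(230), np.int64(231))
```

Red pixels are the same as in the pin-in pictures. Fourth stroke.

```bash
python3 -m crank '[[[0.006,0,0],[0,0,0],0],[[0.006,0,0],[0,0,0],0],[[0.006,0,0],[0,0,0],0],[[0.006,0,0],[0,0,0],0],[[0.006,0,0],[0,0,0],0],[[0.006,0,0],[0,0,0],0],[[0,0,0],[0,0,0],0],[[0,0,0],[0,0,0],0]]'; python3 look.py d4
```

```text
t: 8.63
ee_pos: [530.9, 174.3, 142.3]
orientation: [1.234, 1.193, -1.233]
ft_force: [-6.0, -2.5, 22.1]
width: 0.3
t 8.73 [530.9 174.3 142.3] [-6.3 -2.6 22.2]
side red 3 (np.float64(282.0), np.int64(171), np.int64(171))
top red 0
```

View pics/s_d4.png

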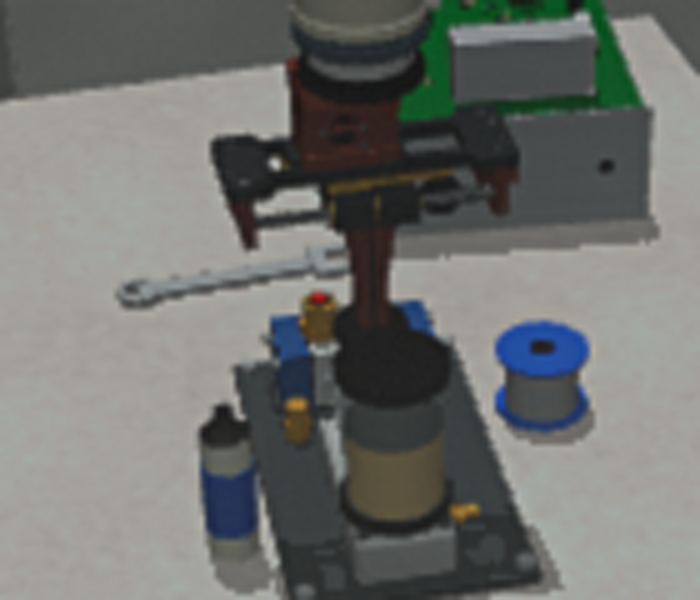

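The pin is still in. Releasing.

```bash
python3 -m crank '[[[-0.008,0,0],[0,0,0],0],[[-0.008,0,0],[0,0,0],0],[[-0.008,0,0],[0,0,0],0],[[-0.008,0,0],[0,0,0],0],[[-0.004,0,0],[0,0,0],0],[[0,0,0],[0,0,0],0],[[0,0,0],[0,0,0],0],[[0,0,0],[0,0,0],0]]'; python3 look.py u4
```

```text
t: 9.4
ee_pos: [530.0, 174.0, 176.0]
orientation: [1.233, 1.194, -1.234]
ft_force: [-0.3, 0.1, 0.4]
width: 0.2
t 9.5 [530.1 174.  176. ] [-0.2  0.2 -0.7]
side red 3 (np.float64(282.0), np.int64(171), np.int64(171))
top red 2 (np.float64(210.5), np.int64(230), np.int64(231))
```

The pin is unchanged. Fifth stroke.

```bash
python3 -m crank '[[[0.006,0,0],[0,0,0],0],[[0.006,0,0],[0,0,0],0],[[0.006,0,0],[0,0,0],0],[[0.006,0,0],[0,0,0],0],[[0.006,0,0],[0,0,0],0],[[0.006,0,0],[0,0,0],0],[[0,0,0],[0,0,0],0],[[0,0,0],[0,0,0],0]]'; python3 look.py d5
```

```text
t: 10.17
ee_pos: [530.9, 174.3, 142.3]
orientation: [1.234, 1.193, -1.233]
ft_force: [-7.0, -2.2, 22.1]
width: 0.7
t 10.27 [530.9 174.3 142.3] [-5.4 -1.  20.9]
side red 5 (np.float64(282.2), np.int64(167), np.int64(168))
top red 0
```

View pics/s_d5.png

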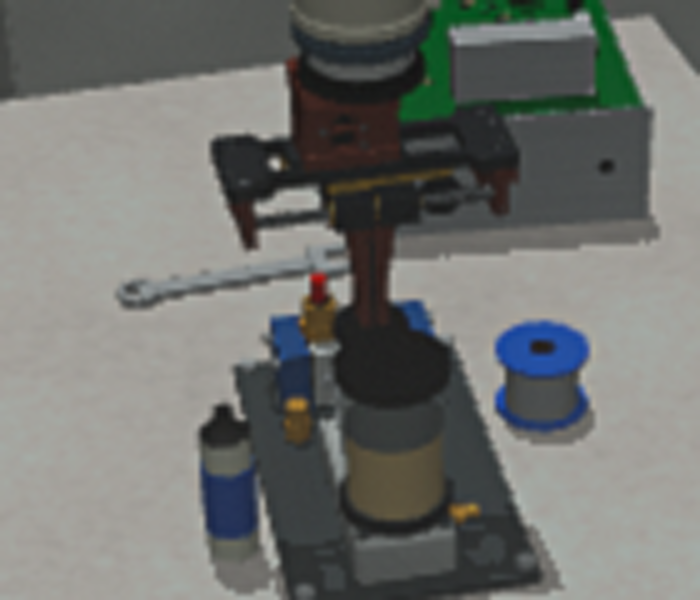

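The pin has popped: its red top is now at crop (319,277), about 20 px above where it was. Releasing straight up and going well clear.

```bash
python3 -m crank '[[[-0.008,0,0],[0,0,0],0],[[-0.008,0,0],[0,0,0],0],[[-0.008,0,0],[0,0,0],0],[[-0.010,0,0],[0,0,0],0],[[-0.010,0,0],[0,0,0],0],[[-0.010,0,0],[0,0,0],0],[[-0.010,0,0],[0,0,0],0],[[-0.010,0,0],[0,0,0],0]]';python3 -m crank '[[[-0.010,0,0],[0,0,0],0],[[0,0,0],[0,0,0],0],[[0,0,0],[0,0,0],0],[[0,0,0],[0,0,0],0],[[0,0,0],[0,0,0],0],[[0,0,0],[0,0,0],0],[[0,0,0],[0,0,0],0],[[0,0,0],[0,0,0],0]]'; python3 look.py u5
python3 - <<'E'
from h import *
cv2.imwrite("pics/topf.png",cams["top"]["img"])
E
```

```text
t: 10.93
ee_pos: [530.3, 174.1, 215.4]
orientation: [1.233, 1.194, -1.234]
ft_force: [0.9, -0.4, -0.5]
width: 0.2
t: 11.6
ee_pos: [530.3, 174.1, 224.3]
orientation: [1.233, 1.194, -1.234]
ft_force: [-0.1, -0.8, -0.4]
width: 0.3
t 11.7 [530.4 174.1 224.5] [ 0.8 -1.   0.3]
side red 5 (np.float64(282.2), np.int64(167), np.int64(168))
top red 10 (np.float64(208.8), np.int64(228), np.int64(230))
```

View pics/s_u5.png

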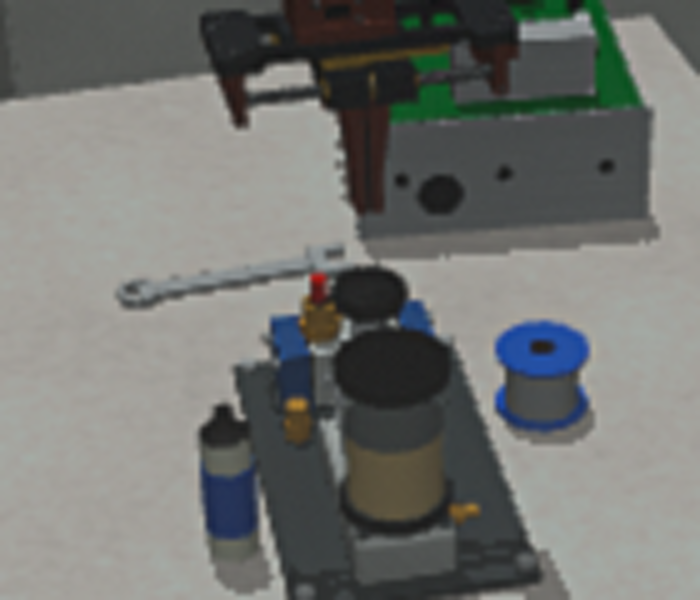

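View pics/topf.png

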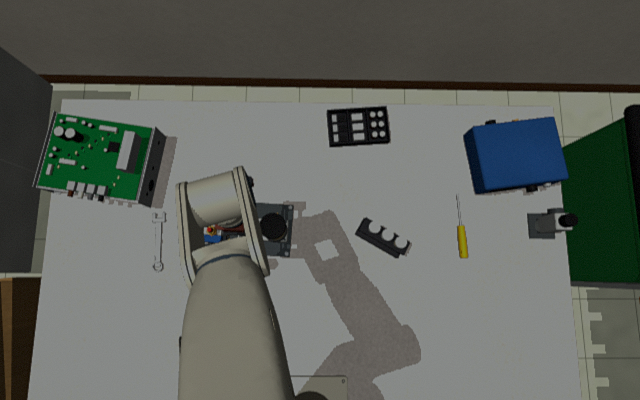

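The knob is up at crop (370,293), the pin is fully out at (318,280), the fingers are well clear and the loose things have not moved. Handing in.

```bash
python3 -c "
from workcell import workorder
print(workorder.close_job())"
```

```text
the job is handed in; nothing more can be done
None
```

The lubrication unit is primed: the red pin popped out on the fifth stroke, and I made no stroke after that. The job is handed in; it reports no verdict.

- **Strokes:** I pressed the knob with closed fingertips on its top. Each stroke went down to the stop (TCP at 142.3–142.4 mm, about 21–23 N). I let the knob rise fully after each one and checked the pin before starting the next.
- **Last checks, at 11.7 s:**
  - The pin is out in both camera views; in the side view its top is about 4 pixels higher than when it was in.
  - The knob is back at its starting height in the side view.
  - The fingers are 57 mm above the knob, with no contact force beyond sensor noise.
  - The coupling, cartridge, wrench and reel look unmoved in the side view. The syringe stand and screwdriver look unmoved in the top view.
- **Failed or weak checks:**
  - My first measuring script crashed on a print error just before and just after the first stroke. I fixed it, and the rerun with the knob down showed the pin still in.
  - With the knob down, the arm hid the pin from the top camera, so I relied on the side camera there.

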